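# Lock the storm-shutter bolt and spin its wing nut tight

## Robot

A 6-joint arm with a two-finger parallel gripper is mounted at the origin on the work surface. World frame = base frame: x ahead of the robot, y to its left, z up, the work surface at z = 0. Lengths are in m, angles in degrees, forces in N, time in s.
With the tool pointing down it reaches from about 0.375 to 0.9 m from the base axis. Payload 3.1 kg.
Tool frame: the origin (TCP) lies at the very end of the fingers, on their centre line; the grasp point (between the pads) lies 19 mm behind it; z points along the fingers, y is the line along which they close (so a half turn about z gives the same grasp; the last joint's range is limited). The gripper opens to 87 mm and grips with 3 to 60 N. Pads are 19 mm wide; open, the fingers measure 117 mm over their backs; the gripper's body (75 mm by 190 mm) begins 51 mm behind the grasp point.
Start: joints at [-83.852, 30.224, 82.088, -0, 67.689, -10.227], TCP at [0.176, -0.6, 0.223] pointing down, gripper open.
Joint ranges: [-176.69, 176.69], [-43.24, 126.21], [12.49, 139.97], [-82, 262], [0, 151.66], [-163.58, 163.58]. Speed limits (degrees/s): [159.86, 159.86, 180, 180, 180, 180].

## Interface

Orientations are given as a 3x3 rotation matrix whose columns are the frame's x, y, z axes.
In Python, from rig import bot gives the robot as it stands.
- The arm moves only by the tool move_arm, never from a script. Its argument "increments" is a list of rows, each an object with "xyz": the shift along the tool's x, y, z in mm, a list of three; "roll": the turn about the tool's z in rad; "grip": the opening in per cent of the stroke, from 0 (shut) to 100 (fully open). A call has 1 to 5 rows; each row shifts and turns the commanded pose from where the row before left it, along the tool's axes as they then stand; what a row does not reach is not made up. A row lasts 1/12 s, in which the tool goes at most 41.7 mm and 7.16 degrees, less where a joint would pass 70% of its speed; a pose out of reach is approached as far as the arm can. A call is refused whole if a number of a shift passes 41.7 or a number of a turn 0.125, either way. A call with a gripper value outside its range is refused whole. The fingers move at their own pace and stop on an object; the grip force is fixed at half the most. Time passes only in rows, so rows that do not move let the fingers close. It gives the time, the measured TCP pose, the force, the opening and the grip force at its end, in the units of the state.
- bot.read_state(): the state, without advancing time (a new reading comes with each control period).
- bot.capture(name): name is "scene" or "top" or "wrist"; returns (picture, depth): 420x560x3 uint8, red, green, blue; 420x560 float32, m along the optical axis (not along the pixel's ray), 0 where there is no reading.
- bot.camera_model(name): a dict with "intrinsics" (3x3 intrinsics, pixels), "rvec" (rotation vector, rad) and "tvec" (3), from world to camera coordinates, as OpenCV has them; the wrist camera has in their place "tool_from_camera" (4x4, takes a point from camera to tool coordinates, whose origin is the TCP and whose axes are the flange's). Camera axes: x right, y down, z forward; pixel columns grow to the right and rows downward; lengths in m; the calibration is good to about 2 mm. A picture is of the moment at which its call begins: read the wrist's pose just before it. camera_model takes no time and is no camera call.
- bot.hand_in(): hands the job in; it is judged then, once.
Trained networks look in the newest picture that a camera, given by its name, has taken for a name from the list of things; names that differ only in an ending like _2 or _b are one class to them, and where a whole thing is asked for, a point or a joint stands for the part that bears it (a point fixed in the world has none). Each returns a list of dicts, best first, with "conf" (0 to 1); they miss things now and then, are a little off and sometimes report something else, mostly with a low value. They report only what shows in the picture. A call takes as long as a camera call.
- bot.spot_in(label, camera): "at" ([x, y, z] in m, in the coordinates of the camera as it stood for that picture, good to about 4 mm: the middle of the surface that is visible of it).
- bot.trace(label, camera): "mask" (420x560 bool, what is visible of it).
The state is a dict: "time_s": time; "joint_positions": joint angles; "qvel": joint speeds; "tau": joint torques, N m; "position": TCP position; "tcp_rot": TCP orientation; "force": force on the tool from outside, world axes, zero at the start; "moment": the same for the moment, N m; "opening": opening from 0.0 (shut) to 1.0 (fully open); "grasp_force": force on a finger pad.
Only numpy, scipy, OpenCV 4.12 (cv2) and the standard library are available. Lean on these libraries where they do the work, as an engineer would, in place of code of your own. Each camera call takes 0.05 s, during which the arm holds its last target. There are 200 camera calls.

## Task

Lock the storm-shutter bolt on the windowsill, pushing with closed fingertips or the outside of a finger only: first push the flat steel bolt by its upturned tab until the tab rests against the stop block, then turn the loose wing nut clockwise (seen from above) with repeated pushes on its wings until it will turn no further. Do not take the tab or the wing nut between the fingers, and leave everything else on the sill standing where it is.

Things in the scene. Friction and masses are not known exactly. Their poses are not given: they have to be found in the camera images.
- stay: Fixed aluminium bolt fitting. Origin at sill level under the wing nut's axis; z up; y = the way the bolt slides home (tab to keeper); x points away from the robot, to the shutter track. Base plate 92 (x) x 270 (y) mm, 6 mm thick. Keeper at y 100 to 132 mm, 36 mm high.
- track (a point): Middle of the top of the raised shutter track, a bar 30 mm wide (stay x), 400 mm long (stay y), 46 mm high, its near face 54 mm beyond the nut's axis. No finger fits between it and the wings on the far side of the nut, so the wings are pushed on the near (stay -x) side and somewhat round either end only.
- stop_face (a point): Point on the face of the stop block that the tab comes to rest against (22 mm above the sill). The block is 60 mm wide (stay x), 24 mm long (stay y), 30 mm high. Axes as stay.
- tab (a point): Centre of the bolt's upturned steel tab, 26 mm above the sill: 36 mm wide (stay x), 6 mm thick (stay y), from 6 to 46 mm above the sill; axes as stay. It stands at the -y end of the flat bolt, free on its -y side, and is pushed to stay +y. When home its centre is 123 mm from the nut's axis.
- bolt (a joint): Travel of the bolt in m: 0 fully out, 0.060 home, where the tab touches the stop block. About 2 N slides it slowly; it stays where it is left.
- nut_hub (a point): On the wing nut's axis, 42 mm above the sill, mid-height of the wings; turns with the nut: x runs along the wings, z up. Brass; two opposite upright wings: round ears 28 mm across, 7 mm thick, centred 24 mm from the axis (76 mm over both), 28 to 56 mm above the sill. Hub 28 mm across, 36 mm high; stud top at 58 mm. The nut does not sink as it turns.
- nut (a joint): Turn of the wing nut in rad, growing clockwise seen from above: at 0 (fully loose) the wings lie along stay x, at 5.2 it is tight against a firm stop. About 0.025 N m turns it; it stays where it is left.

How it is judged (in metres and radians):
On the way, in this order (a step that is already met when the one before it is completed fails the run):
1. the bolt is pushed home against its stop (value of joint bolt above 0.056 m), for 0.2 s.
2. the wing nut is turned clockwise to its stop, the bolt still home (value of joint bolt above 0.056 m and value of joint nut above 5.03 rad), for 0.2 s.
At the end, for the whole second after the job is handed in: The bolt's tab is within 4 mm of the stop block and the wing nut is within 0.17 rad (10 degrees) of its stop and at rest (all of step 2 and velocity of joint nut between -0.1 and 0.1 rad/s); the robot touches nothing.
It fails at once if the wing nut is taken between the fingers (the grasp point comes within 7 mm of the wings' middle plane, over the nut, while the fingers touch it) (contact force between the fingers and nut above 0.5 N and y of the grasp point in the frame of nut_hub between -0.007 and 0.007 m and x of the grasp point in the frame of nut_hub between -0.034 and 0.034 m and z of the grasp point in the frame of nut_hub below 0.024 m).
It fails at once if the tab is taken between the fingers (contact force between the fingers and bolt above 0.5 N and y of the grasp point in the frame of tab between -0.007 and 0.007 m and x of the grasp point in the frame of tab between -0.025 and 0.025 m and z of the grasp point in the frame of tab below 0.03 m).
It fails at once if another thing on the sill is lifted, upset or shoved more than 20 mm (distance of any of snorkel_keeper, key_ring, pump_dispenser, drink_bottle, coaster, tumbler, dive_torch from where it was at the start of the episode above 0.02 m).
It also fails if it takes over 51 s, if anything falls off the work surface, if the arm or the gripper's body presses on something with over 40 N, if the wrist force passes 120 N, or if a joint passes its speed limit or range.

## Working session

There is one attempt and no reset: what is moved stays moved. The work goes in short steps, Python scripts to look and compute and a tool call to move; the robot and the scene stay as the last step left them, time stands still between calls to the robot, and variables do not carry over. Pictures are saved under pics/ and viewed, at most 10 in all, crops included, and the job is handed in when it is done.

Besides the shell and the picture viewer there is one more tool, called by a JSON object that holds its "method" and its "body". move_arm: Moves the arm, as the interface text tells. Its arguments: {"type":"object","properties":{"increments":{"type":"array"}},"required":["increments"]}

```bash
mkdir -p pics; ls
cat > h.py <<'E'
import numpy as np, cv2
from rig import bot
def w2c(n):
    m=bot.camera_model(n); R=cv2.Rodrigues(np.array(m["rvec"],float))[0]; return np.array(m["intrinsics"]),R,np.array(m["tvec"],float).ravel()
def toworld(n,p):
    K,R,t=w2c(n); return R.T@(np.asarray(p)-t)
def cloud(n,d):
    K,R,t=w2c(n); v,u=np.indices(d.shape); P=np.stack([(u-K[0,2])/K[0,0]*d,(v-K[1,2])/K[1,1]*d,d],-1)
    return (P-t)@R
def proj(n,p):
    K,R,t=w2c(n); q=K@(R@np.asarray(p)+t); return q[:2]/q[2]
E
python3 - <<'E'
from h import *
s=bot.read_state(); print(s["time_s"],s["position"],np.round(s["tcp_rot"],3).tolist())
ims=[]
for c in ("scene","top"):
    im,d=bot.capture(c); ims.append(im); np.save(f"{c}.npy",d); np.save(f"{c}_im.npy",im)
    for l in ("stay","track","stop_face","tab","bolt","nut_hub","nut"):
        try: r=bot.spot_in(l,c)
        except Exception as e: print(l,e); continue
        print(c,l,[(round(x["conf"],2),np.round(toworld(c,x["at"]),3).tolist(),proj(c,toworld(c,x["at"])).round().tolist()) for x in r[:3]])
    cv2.imwrite(f"pics/{c}0.png",im[...,::-1])
print(bot.read_state()["time_s"])
E
```

```text
pics
0.0 [ 0.17614354 -0.59889006  0.22157442] [[0.959, 0.282, -0.0], [0.282, -0.959, 0.002], [0.0, -0.002, -1.0]]
scene stay [(0.58, [0.624, -0.009, 0.028], [302.0, 242.0])]
scene track [(0.6, [0.625, -0.008, 0.024], [303.0, 243.0])]
scene stop_face [(0.67, [0.625, -0.013, 0.026], [301.0, 244.0])]
scene tab [(0.58, [0.6, -0.099, 0.013], [250.0, 277.0])]
scene bolt [(0.97, [0.597, -0.101, 0.017], [248.0, 275.0]), (0.21, [0.625, -0.009, 0.026], [303.0, 243.0])]
scene nut_hub [(0.68, [0.628, -0.008, 0.027], [305.0, 243.0]), (0.63, [0.599, 0.017, 0.032], [301.0, 221.0])]
scene nut [(0.89, [0.596, 0.016, 0.035], [299.0, 220.0])]
top stay [(0.89, [0.618, 0.02, 0.017], [255.0, 215.0])]
top track [(0.9, [0.62, 0.016, 0.012], [257.0, 213.0])]
top stop_face [(0.91, [0.62, 0.022, 0.01], [254.0, 214.0]), (0.39, [0.596, -0.06, 0.014], [303.0, 220.0])]
top tab [(0.64, [0.598, -0.057, 0.013], [301.0, 219.0])]
top bolt [(0.68, [0.595, -0.059, 0.014], [303.0, 220.0])]
top nut_hub [(0.86, [0.589, 0.02, 0.04], [257.0, 228.0])]
top nut [(0.91, [0.586, 0.018, 0.038], [259.0, 230.0])]
0.8
```

View pics/top0.png

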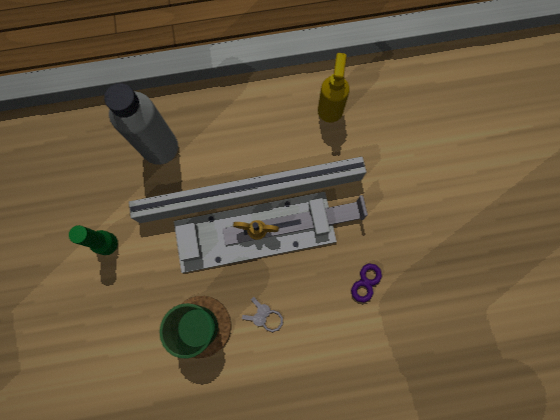

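View pics/scene0.png

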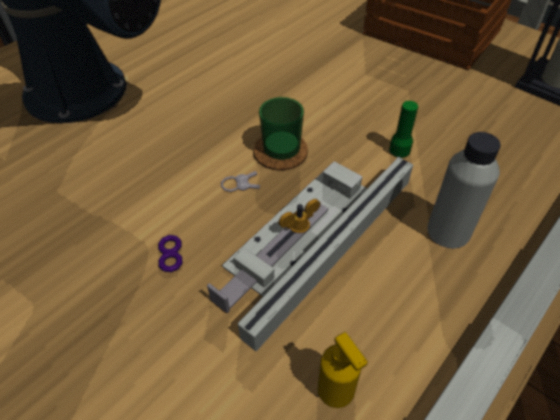

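```bash
cat > fit.py <<'E'
from h import *
def patch(c,im,P):
    hsv=cv2.cvtColor(im,cv2.COLOR_RGB2HSV); return hsv
for c in ("top","scene"):
    im=np.load(f"{c}_im.npy"); d=np.load(f"{c}.npy"); P=cloud(c,d)
    z=P[...,2]; hsv=cv2.cvtColor(im,cv2.COLOR_RGB2HSV)
    box=(d>0)&(P[...,0]>.5)&(P[...,0]<.72)&(P[...,1]>-.22)&(P[...,1]<.24)
    table=box&(z<.01); print(c,"table z",np.median(z[table]))
    tr=box&(z>.040)&(z<.052)&(hsv[...,1]<90)
    n,lab,st,_=cv2.connectedComponentsWithStats(tr.astype(np.uint8)); k=1+np.argmax(st[1:,4]); q=P[lab==k]
    (cx,cy),(w,h),a=cv2.minAreaRect((q[:,:2]*1000).astype(np.float32)); l=cv2.fitLine(q[:,:2].astype(np.float32),cv2.DIST_L1,0,.01,.01).ravel()
    print("track",len(q),cx,cy,w,h,a,"dir",l, np.degrees(np.arctan2(l[1],l[0])),"z",np.median(q[:,2]))
    e=l[:2]*np.sign(l[1]); xs=np.array([e[1],-e[0]])
    br=box&(hsv[...,0]>10)&(hsv[...,0]<28)&(hsv[...,1]>140)&(z>.024)&(z<.062)
    n,lab,st,_=cv2.connectedComponentsWithStats(br.astype(np.uint8)); k=1+np.argmax(st[1:,4]); q=P[lab==k]
    print("brass",len(q),q.mean(0),q.min(0),q.max(0)); np.set_printoptions(precision=4,suppress=True)
    b=q[q[:,2]>.03]; (cx2,cy2),wh,a=cv2.minAreaRect((b[:,:2]*1000).astype(np.float32)); print("rect",cx2,cy2,wh,a)
    dd=np.array([cx2-cx,cy2-cy]); print("nut rel track mid (x,y stay)",dd@xs,dd@e,"stay x",xs,"y",e)
    g=box&(hsv[...,1]<90)
    o=np.array([cx2,cy2])/1000; S=np.stack([(P[...,:2]-o)@xs,(P[...,:2]-o)@e],-1)
    for nm,lo,hi,zl,zh in (("keeper",.08,.15,.03,.042),("stop",-.13,-.07,.025,.036),("tab",-.24,-.15,.03,.055)):
        m=g&(S[...,1]>lo)&(S[...,1]<hi)&(z>zl)&(z<zh)&(abs(S[...,0])<.042); s=S[m]
        if len(s): print(nm,len(s),np.percentile(s,[3,50,97],axis=0).tolist(),np.median(z[m]))
E
python3 fit.py
```

```text
top table z 0.0005997609870557417
track 4264 660.8447265625 22.32257080078125 31.15706443786621 399.9825744628906 1.5519133806228638 dir [ 0.02571223 -0.9996694   0.6591409   0.03121133] -88.52663 z 0.04641512892930056
brass 317 [0.58971469 0.02050266 0.04347424] [ 0.57864211 -0.01480054  0.02411112] [0.60433587 0.05596053 0.05770037]
rect 591.5435180664062 20.5410099029541 (71.5967788696289, 21.311311721801758) 86.13741302490234
nut rel track mid (x,y stay) -69.32410356018023 0.0009170859086680139 stay x [0.9997 0.0257] y [-0.0257  0.9997]
keeper 699 [[-0.0278454485628006, 0.10033973785963932], [-0.0007766817178038227, 0.11551642910717798], [0.027182308993545897, 0.13096006287868622]] 0.036065412725208496
stop 498 [[-0.028262328785274453, -0.11881728984402869], [-9.355492752517505e-05, -0.10760007760191437], [0.02823162960289833, -0.09623644783359717]] 0.029861704911503445
tab 112 [[-0.01662882268460961, -0.18339471294098694], [-0.0002711103456462614, -0.1795186933669763], [0.016597574279607997, -0.17813960132242188]] 0.0449207019013092
scene table z 0.00098964282364043
track 4788 6
[... 256 characters left out ...]
13085938 19.849838256835938 (70.85260009765625, 17.56544303894043) 66.75619506835938
nut rel track mid (x,y stay) -67.03188593076285 -2.8405320444137487 stay x [0.9997 0.0245] y [-0.0245  0.9997]
keeper 573 [[-0.02937648589549846, 0.10272581060184789], [-0.00099401180137884, 0.1165575493195812], [0.02597011987106142, 0.1340201777608836]] 0.036416208645935276
stop 613 [[-0.02883018470668476, -0.11662514325403268], [-2.2303297036349994e-05, -0.10613188699762112], [0.02715945652578474, -0.09409513144402902]] 0.030325410153815933
tab 197 [[-0.01712719561551179, -0.18182543094023554], [0.00042693960604928404, -0.18055409615614115], [0.01595563718236668, -0.17624998090610014]] 0.044121448753645195
```

{"method": "move_arm", "body": {"increments": [{"xyz": [30, 0, 0], "roll": 0.087, "grip": 0}, {"xyz": [30, 0, 0], "roll": 0.087, "grip": 0}, {"xyz": [30, 0, 0], "roll": 0.087, "grip": 0}, {"xyz": [0, 0, 0], "roll": 0, "grip": 0}]}}

```text
time_s: 1.13
position: [0.2692, -0.5808, 0.2227]
tcp_rot: [[1.0, 0.026, 0.003], [0.026, -1.0, -0.0], [0.003, 0.0, -1.0]]
force: [-0.4, 0.1, -0.2]
opening: 0.778
grasp_force: 0.0
```

```bash
cat > st.py <<'E'
from h import *
import sys
O=np.array([.592,.0207]); th=np.radians(1.45); X=np.array([np.cos(th),np.sin(th)]); Y=np.array([-X[1],X[0]])
def st():
    s=bot.read_state(); p=s["position"]; R=np.array(s["tcp_rot"]); d=p[:2]-O
    print("t",round(s["time_s"],2),"stay mm",np.round([d@X*1000,d@Y*1000,p[2]*1000],1),"yaw rel",round(np.degrees(np.arctan2(R[1,0],R[0,0]))-1.45,2),"tz",np.round(R[:,2],3),"F",np.round(s["force"],1),"open",round(s["opening"],2))
    return s,R
if __name__=="__main__":
    s,R=st()
    if len(sys.argv)>1:
        t=np.array([float(a) for a in sys.argv[1:4]])/1000; w=np.r_[O+t[0]*X+t[1]*Y,t[2]]; print("tool shift mm",np.round(R.T@(w-s["position"])*1000,1))
E
python3 st.py 0 -225 150
python3 - <<'E'
from st import *
for c in("top","scene"):
    im=np.load(f"{c}_im.npy"); P=cloud(c,np.load(f"{c}.npy")); hsv=cv2.cvtColor(im,cv2.COLOR_RGB2HSV); z=P[...,2]
    S=np.stack([(P[...,:2]-O)@X,(P[...,:2]-O)@Y],-1); r=np.hypot(S[...,0],S[...,1])
    m=(r<.045)&(r>.017)&(hsv[...,0]>10)&(hsv[...,0]<28)&(hsv[...,1]>140)&(z>.035)&(z<.062)
    for sg in(1,-1):
        s=S[m&(S[...,1]*sg>0)]; print(c,sg,len(s),s.mean(0)*1000,"angle from y deg",np.degrees(np.arctan2(s[:,0].mean(),s[:,1].mean())))
E
```

```text
t 1.13 stay mm [-337.9 -593.1  222.7] yaw rel 0.05 tz [ 0.003 -0.    -1.   ] F [-0.4  0.1 -0.2] open 0.78
tool shift mm [ 338.  -367.8   73.7]
top 1 66 [ 6.4896522  25.37714554] angle from y deg 14.344721375624191
top -1 71 [ -9.04010142 -24.52924597] angle from y deg -159.76894863260645
scene 1 104 [ 9.43996874 23.34404196] angle from y deg 22.01764476597242
scene -1 119 [ -6.13142931 -25.47936097] angle from y deg -166.46943826794302
```

{"method": "move_arm", "body": {"increments": [{"xyz": [26, -28, 0], "roll": 0, "grip": 0}, {"xyz": [26, -28, 0], "roll": 0, "grip": 0}, {"xyz": [26, -28, 0], "roll": 0, "grip": 0}, {"xyz": [26, -28, 0], "roll": 0, "grip": 0}, {"xyz": [26, -28, 0], "roll": 0, "grip": 0}]}}

```text
time_s: 1.55
position: [0.3912, -0.4376, 0.2226]
tcp_rot: [[1.0, 0.025, -0.0], [0.025, -1.0, -0.0], [-0.0, 0.0, -1.0]]
force: [-0.1, -0.5, 0.8]
opening: 0.402
grasp_force: 0.0
```

{"method": "move_arm", "body": {"increments": [{"xyz": [26, -28, 10], "roll": 0, "grip": 0}, {"xyz": [26, -28, 10], "roll": 0, "grip": 0}, {"xyz": [26, -28, 10], "roll": 0, "grip": 0}, {"xyz": [26, -28, 10], "roll": 0, "grip": 0}, {"xyz": [26, -28, 10], "roll": 0, "grip": 0}]}}

```text
time_s: 1.97
position: [0.518, -0.2944, 0.1723]
tcp_rot: [[1.0, 0.025, 0.0], [0.025, -1.0, -0.001], [0.0, 0.001, -1.0]]
force: [-0.5, -0.7, -0.7]
opening: 0.04
grasp_force: 0.0
```

{"method": "move_arm", "body": {"increments": [{"xyz": [26, -28, 10], "roll": 0, "grip": 0}, {"xyz": [26, -28, 10], "roll": 0, "grip": 0}, {"xyz": [26, -28, 5], "roll": 0, "grip": 0}, {"xyz": [0, 0, 0], "roll": 0, "grip": 0}]}}

```text
time_s: 2.3
position: [0.5963, -0.204, 0.1462]
tcp_rot: [[1.0, 0.031, 0.001], [0.031, -1.0, 0.003], [0.001, -0.003, -1.0]]
force: [0.5, -0.5, 0.5]
opening: 0.006
grasp_force: 0.0
```

```bash
python3 st.py 0 -220 20
```

```text
t 2.3 stay mm [  -1.4 -224.7  146.2] yaw rel 0.35 tz [ 0.001  0.003 -1.   ] F [ 0.5 -0.5  0.5] open 0.01
tool shift mm [  1.3  -4.4 126.3]
```

{"method": "move_arm", "body": {"increments": [{"xyz": [0, 0, 35], "roll": 0, "grip": 0}, {"xyz": [0, 0, 35], "roll": 0, "grip": 0}, {"xyz": [0, 0, 33], "roll": 0, "grip": 0}, {"xyz": [1, 0, 23], "roll": 0, "grip": 0}, {"xyz": [0, 0, 0], "roll": 0, "grip": 0}]}}

```text
time_s: 2.72
position: [0.5903, -0.2083, 0.0166]
tcp_rot: [[1.0, 0.025, -0.009], [0.025, -1.0, 0.005], [-0.009, -0.005, -1.0]]
force: [0.7, 1.2, -0.5]
opening: 0.008
grasp_force: 0.0
```

{"method": "move_arm", "body": {"increments": [{"xyz": [0, -10, 0], "roll": 0, "grip": 0}, {"xyz": [0, -10, 0], "roll": 0, "grip": 0}, {"xyz": [0, -8, 0], "roll": 0, "grip": 0}, {"xyz": [0, -8, 0], "roll": 0, "grip": 0}, {"xyz": [0, -8, 0], "roll": 0, "grip": 0}]}}

```text
time_s: 3.13
position: [0.5941, -0.1655, 0.0235]
tcp_rot: [[1.0, 0.026, 0.003], [0.026, -1.0, -0.003], [0.003, 0.003, -1.0]]
force: [-1.2, -1.9, 2.3]
opening: 0.004
grasp_force: 1.6
```

```bash
python3 st.py 0 -141 20
```

```text
t 3.13 stay mm [  -2.6 -186.2   23.5] yaw rel 0.06 tz [ 0.003 -0.003 -1.   ] F [-1.2 -1.9  2.3] open 0.0
tool shift mm [  2.6 -45.2   3.4]
```

{"method": "move_arm", "body": {"increments": [{"xyz": [0, -8, 0], "roll": 0, "grip": 0}, {"xyz": [0, -8, 0], "roll": 0, "grip": 0}, {"xyz": [0, -8, 0], "roll": 0, "grip": 0}, {"xyz": [0, -6, 0], "roll": 0, "grip": 0}, {"xyz": [0, -4, 0], "roll": 0, "grip": 0}]}}

```text
time_s: 3.55
position: [0.5928, -0.1308, 0.0218]
tcp_rot: [[1.0, 0.025, 0.001], [0.025, -1.0, -0.0], [0.001, 0.0, -1.0]]
force: [0.3, -2.4, 2.1]
opening: 0.007
grasp_force: 1.4
```

{"method": "move_arm", "body": {"increments": [{"xyz": [0, -2, 0], "roll": 0, "grip": 0}, {"xyz": [0, -2, 0], "roll": 0, "grip": 0}, {"xyz": [0, 0, 0], "roll": 0, "grip": 0}]}}

```text
time_s: 3.8
position: [0.592, -0.1272, 0.0213]
tcp_rot: [[1.0, 0.025, -0.0], [0.025, -1.0, 0.0], [-0.0, -0.0, -1.0]]
force: [1.2, -0.6, 1.1]
opening: 0.005
grasp_force: 0.5
```

```bash
python3 st.py 0 -141 20
```

```text
t 3.8 stay mm [  -3.7 -147.8   21.3] yaw rel -0.03 tz [-0.  0. -1.] F [ 1.2 -0.6  1.1] open 0.0
tool shift mm [ 3.7 -6.8  1.3]
```

{"method": "move_arm", "body": {"increments": [{"xyz": [0, -3, 0], "roll": 0, "grip": 0}, {"xyz": [0, -2, 0], "roll": 0, "grip": 0}, {"xyz": [0, -1, 0], "roll": 0, "grip": 0}, {"xyz": [0, 0, 0], "roll": 0, "grip": 0}]}}

```text
time_s: 4.13
position: [0.5917, -0.1213, 0.0213]
tcp_rot: [[1.0, 0.025, -0.0], [0.025, -1.0, 0.0], [-0.0, -0.0, -1.0]]
force: [1.6, -2.2, -0.5]
opening: 0.008
grasp_force: 0.6
```

{"method": "move_arm", "body": {"increments": [{"xyz": [0, -1, 0], "roll": 0, "grip": 0}, {"xyz": [0, -1, 0], "roll": 0, "grip": 0}, {"xyz": [0, 0, 0], "roll": 0, "grip": 0}]}}

```text
time_s: 4.38
position: [0.5917, -0.1194, 0.0214]
tcp_rot: [[1.0, 0.025, -0.0], [0.025, -1.0, 0.0], [-0.0, -0.0, -1.0]]
force: [0.7, -1.2, -1.3]
opening: 0.008
grasp_force: 0.7
```

{"method": "move_arm", "body": {"increments": [{"xyz": [0, -1, 0], "roll": 0, "grip": 0}, {"xyz": [0, -1, 0], "roll": 0, "grip": 0}, {"xyz": [0, 0, 0], "roll": 0, "grip": 0}]}}

```text
time_s: 4.63
position: [0.5916, -0.1173, 0.0214]
tcp_rot: [[1.0, 0.025, -0.001], [0.025, -1.0, 0.0], [-0.0, -0.0, -1.0]]
force: [0.6, -1.4, -0.2]
opening: 0.003
grasp_force: 0.7
```

```bash
python3 st.py 0 -141 20
python3 - <<'E'
from st import *
for c in("top","scene"):
    im,d=bot.capture(c); cv2.imwrite(f"pics/{c}1.png",cv2.resize(im[150:330,180:420,::-1],None,fx=3,fy=3)); np.save("d1.npy",d)
E
```

```text
t 4.63 stay mm [  -3.9 -138.    21.4] yaw rel -0.03 tz [-0.001  0.    -1.   ] F [ 0.6 -1.4 -0.2] open 0.0
tool shift mm [3.9 3.  1.4]
```

View pics/scene1.png

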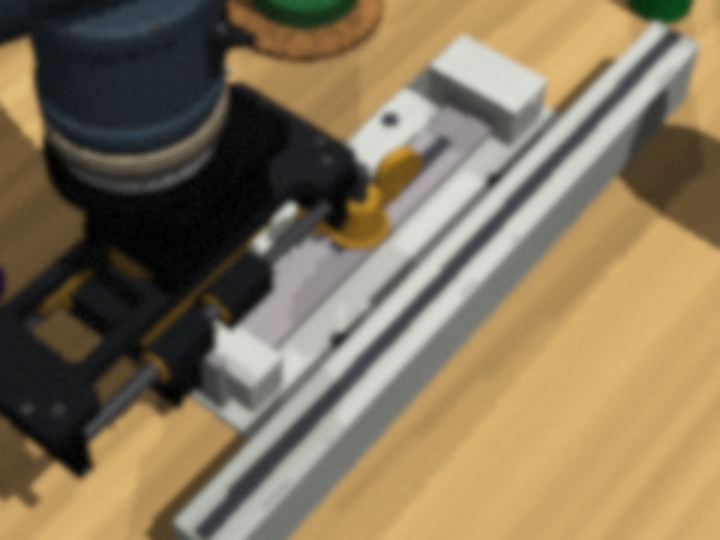

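The tab (crop ~215,375) is close to the stop block (~245,360), but the force shows it is still sliding. I'll keep pushing in small steps.

{"method": "move_arm", "body": {"increments": [{"xyz": [0, -1, 0], "roll": 0, "grip": 0}, {"xyz": [0, -1, 0], "roll": 0, "grip": 0}, {"xyz": [0, 0, 0], "roll": 0, "grip": 0}]}}

```text
time_s: 4.98
position: [0.5915, -0.1154, 0.0215]
tcp_rot: [[1.0, 0.025, -0.0], [0.025, -1.0, 0.0], [-0.0, -0.0, -1.0]]
force: [-0.3, -1.4, 0.2]
opening: 0.005
grasp_force: 0.7
```

{"method": "move_arm", "body": {"increments": [{"xyz": [0, -1, 0], "roll": 0, "grip": 0}, {"xyz": [0, -1, 0], "roll": 0, "grip": 0}, {"xyz": [0, 0, 0], "roll": 0, "grip": 0}]}}

```text
time_s: 5.23
position: [0.5916, -0.1145, 0.0215]
tcp_rot: [[1.0, 0.026, -0.0], [0.026, -1.0, -0.001], [-0.0, 0.001, -1.0]]
force: [-1.1, -5.1, -1.6]
opening: 0.006
grasp_force: 2.3
```

{"method": "move_arm", "body": {"increments": [{"xyz": [0, -1, 0], "roll": 0, "grip": 0}, {"xyz": [0, -1, 0], "roll": 0, "grip": 0}, {"xyz": [0, 0, 0], "roll": 0, "grip": 0}]}}

```text
time_s: 5.48
position: [0.5917, -0.1143, 0.0215]
tcp_rot: [[1.0, 0.027, 0.0], [0.027, -1.0, -0.004], [-0.0, 0.004, -1.0]]
force: [-1.3, -10.6, -1.2]
opening: 0.003
grasp_force: 4.9
```

```bash
python3 st.py -4 -150 90
```

```text
t 5.48 stay mm [  -3.8 -135.    21.5] yaw rel 0.08 tz [ 0.    -0.004 -1.   ] F [ -1.3 -10.6  -1.2] open 0.0
tool shift mm [ -0.3  15.3 -68.4]
```

{"method": "move_arm", "body": {"increments": [{"xyz": [0, 15, 0], "roll": 0, "grip": 0}, {"xyz": [0, 0, -35], "roll": 0, "grip": 0}, {"xyz": [0, 0, -38], "roll": 0, "grip": 0}, {"xyz": [0, 0, 0], "roll": 0, "grip": 0}]}}

```text
time_s: 5.82
position: [0.5961, -0.1282, 0.1004]
tcp_rot: [[1.0, 0.024, 0.01], [0.024, -1.0, -0.003], [0.01, 0.003, -1.0]]
force: [1.2, -1.2, 0.2]
opening: 0.003
grasp_force: 0.0
```

```bash
python3 st.py 12 -33 95;  python3 - <<'E'
from st import *
for c in("top","scene"):
    im,d=bot.capture(c); np.save(f"{c}.npy",d); np.save(f"{c}_im.npy",im)
E
python3 fit.py | grep -E "tab|stop|brass|rect"
```

```text
t 5.82 stay mm [   0.3 -149.   100.4] yaw rel -0.08 tz [ 0.01  -0.003 -1.   ] F [ 1.2 -1.2  0.2] open 0.0
tool shift mm [  11.5 -116.     5.2]
top table z 0.0007446726839901542
brass 309 [0.58969815 0.02062473 0.0435007 ] [ 0.57904148 -0.01318287  0.02443711] [0.60438095 0.05594021 0.05805065]
rect 591.6796264648438 21.339170455932617 (69.80564880371094, 21.85663604736328) 86.97871398925781
scene table z 0.0009695239254303696
brass 497 [0.5948 0.0192 0.041 ] [ 0.5815 -0.0136  0.0241] [0.6046 0.0565 0.0589]
rect 593.7216186523438 20.799673080444336 (71.45304107666016, 20.359333038330078) 60.19654846191406
stop 546 [[-0.028502713031284457, -0.12368260350481083], [0.0039279833191450345, -0.10600997886178226], [0.02741090146309373, -0.0948825666493575]] 0.030632039125350004
```

{"method": "move_arm", "body": {"increments": [{"xyz": [5, -39, 0], "roll": 0, "grip": 0}, {"xyz": [5, -39, 0], "roll": 0, "grip": 0}, {"xyz": [4, -37, 0], "roll": 0, "grip": 0}, {"xyz": [0, 0, 0], "roll": 0, "grip": 0}, {"xyz": [0, 0, 0], "roll": 0, "grip": 0}]}}

```text
time_s: 6.33
position: [0.6016, -0.0087, 0.0932]
tcp_rot: [[1.0, 0.029, -0.004], [0.029, -1.0, 0.001], [-0.004, -0.001, -1.0]]
force: [0.1, -0.3, 0.1]
opening: 0.004
grasp_force: 0.0
```

```bash
python3 st.py 12 -33 40
```

```text
t 6.33 stay mm [  8.9 -29.6  93.2] yaw rel 0.21 tz [-0.004  0.001 -1.   ] F [ 0.1 -0.3  0.1] open 0.0
tool shift mm [ 3.3  3.5 53.1]
```

{"method": "move_arm", "body": {"increments": [{"xyz": [3, 3, 0], "roll": 0, "grip": 0}, {"xyz": [0, 0, 0], "roll": 0, "grip": 0}, {"xyz": [0, 0, 28], "roll": 0, "grip": 0}, {"xyz": [0, 0, 25], "roll": 0, "grip": 0}, {"xyz": [0, 0, 0], "roll": 0, "grip": 0}]}}

```text
time_s: 6.75
position: [0.6028, -0.0155, 0.0373]
tcp_rot: [[1.0, 0.022, -0.009], [0.022, -1.0, 0.002], [-0.009, -0.002, -1.0]]
force: [-0.5, -0.2, 0.2]
opening: 0.002
grasp_force: 0.0
```

```bash
python3 st.py 12 -33 40
python3 - <<'E'
import numpy as np
pr=None
for p in range(15,211,13):
    f=np.radians(p); c=27*np.array([-np.sin(f),-np.cos(f)])+13*np.array([np.cos(f),-np.sin(f)])
    print(p,c.round(1), None if pr is None else ("tool dx,dy",np.round([c[0]-pr[0],-(c[1]-pr[1])],1))); pr=c
E
```

```text
t 6.75 stay mm [  9.9 -36.4  37.3] yaw rel -0.18 tz [-0.009  0.002 -1.   ] F [-0.5 -0.2  0.2] open 0.0
tool shift mm [ 2.1 -3.4 -2.7]
15 [  5.6 -29.4] None
28 [ -1.2 -29.9] ('tool dx,dy', array([-6.8,  0.5]))
41 [ -7.9 -28.9] ('tool dx,dy', array([-6.7, -1. ]))
54 [-14.2 -26.4] ('tool dx,dy', array([-6.3, -2.5]))
67 [-19.8 -22.5] ('tool dx,dy', array([-5.6, -3.9]))
80 [-24.3 -17.5] ('tool dx,dy', array([-4.6, -5. ]))
93 [-27.6 -11.6] ('tool dx,dy', array([-3.3, -5.9]))
106 [-29.5  -5.1] ('tool dx,dy', array([-1.9, -6.5]))
119 [-29.9   1.7] ('tool dx,dy', array([-0.4, -6.8]))
132 [-28.8   8.4] ('tool dx,dy', array([ 1.2, -6.7]))
145 [-26.1  14.7] ('tool dx,dy', array([ 2.6, -6.3]))
158 [-22.2  20.2] ('tool dx,dy', array([ 4. , -5.5]))
171 [-17.1  24.6] ('tool dx,dy', array([ 5.1, -4.5]))
184 [-11.1  27.8] ('tool dx,dy', array([ 6. , -3.2]))
197 [-4.5 29.6] ('tool dx,dy', array([ 6.5, -1.8]))
210 [ 2.2 29.9] ('tool dx,dy', array([ 6.8, -0.3]))
```

{"method": "move_arm", "body": {"increments": [{"xyz": [-6, -2, 0], "roll": 0, "grip": 0}, {"xyz": [-6, -1, 0], "roll": 0, "grip": 0}, {"xyz": [-7, -1, 0], "roll": 0, "grip": 0}, {"xyz": [-6, -2, 0], "roll": 0, "grip": 0}, {"xyz": [0, 0, 0], "roll": 0, "grip": 0}]}}

```text
time_s: 7.17
position: [0.5797, -0.0085, 0.0427]
tcp_rot: [[1.0, 0.025, -0.0], [0.025, -1.0, 0.0], [-0.0, -0.0, -1.0]]
force: [0.6, 0.4, 0.0]
opening: 0.005
grasp_force: 0.1
```

```bash
python3 st.py -19.8 -22.5 40
```

```text
t 7.17 stay mm [-13.  -28.9  42.7] yaw rel -0.02 tz [-0.  0. -1.] F [0.6 0.4 0. ] open 0.0
tool shift mm [-6.8 -6.4  2.7]
```

{"method": "move_arm", "body": {"increments": [{"xyz": [-7, -6, 2], "roll": 0, "grip": 0}, {"xyz": [-5, -5, 0], "roll": 0, "grip": 0}, {"xyz": [-3, -6, 0], "roll": 0, "grip": 0}, {"xyz": [-2, -6, 0], "roll": 0, "grip": 0}, {"xyz": [0, 0, 0], "roll": 0, "grip": 0}]}}

```text
time_s: 7.58
position: [0.5624, 0.0152, 0.0395]
tcp_rot: [[1.0, 0.026, -0.002], [0.026, -1.0, 0.0], [-0.002, -0.001, -1.0]]
force: [0.6, -0.3, 0.5]
opening: 0.006
grasp_force: 0.0
```

```bash
python3 st.py -29.9 1.7 40
python3 - <<'E'
from st import *
im,d=bot.capture("scene"); cv2.imwrite("pics/scene2.png",cv2.resize(im[150:330,180:420,::-1],None,fx=3,fy=3))
E
```

```text
t 7.58 stay mm [-29.7  -4.8  39.5] yaw rel 0.05 tz [-0.002  0.    -1.   ] F [ 0.6 -0.3  0.5] open 0.01
tool shift mm [-0.1 -6.5 -0.5]
```

View pics/scene2.png

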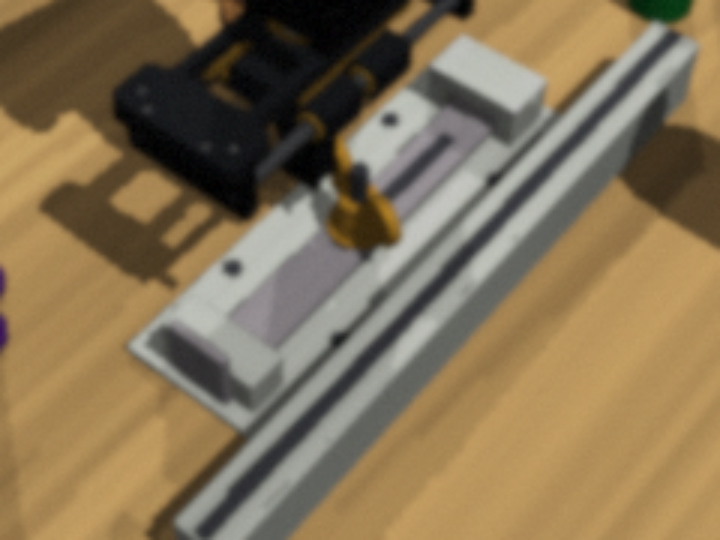

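The tab (about 195,365) rests against the stop block, and the near wing (345,150) is turning ahead of the finger. I'll continue the arc.

{"method": "move_arm", "body": {"increments": [{"xyz": [0, -6, 0], "roll": 0, "grip": 0}, {"xyz": [1, -7, 0], "roll": 0, "grip": 0}, {"xyz": [3, -6, 0], "roll": 0, "grip": 0}, {"xyz": [4, -6, 0], "roll": 0, "grip": 0}, {"xyz": [0, 0, 0], "roll": 0, "grip": 0}]}}

```text
time_s: 8.05
position: [0.5715, 0.0405, 0.0394]
tcp_rot: [[1.0, 0.026, 0.0], [0.026, -1.0, 0.001], [0.0, -0.001, -1.0]]
force: [0.1, 0.1, -0.2]
opening: 0.005
grasp_force: 0.0
```

```bash
python3 st.py -17.1 24.6 40
```

```text
t 8.05 stay mm [-20.   20.3  39.4] yaw rel 0.03 tz [ 0.     0.001 -1.   ] F [ 0.1  0.1 -0.2] open 0.0
tool shift mm [ 2.9 -4.3 -0.6]
```

{"method": "move_arm", "body": {"increments": [{"xyz": [3, -4, 0], "roll": 0, "grip": 0}, {"xyz": [6, -3, 0], "roll": 0, "grip": 0}, {"xyz": [3, -1, 0], "roll": 0, "grip": 0}, {"xyz": [2, 0, 0], "roll": 0, "grip": 0}, {"xyz": [0, 0, 0], "roll": 0, "grip": 0}]}}

```text
time_s: 8.47
position: [0.5848, 0.0475, 0.0394]
tcp_rot: [[1.0, 0.025, -0.0], [0.025, -1.0, 0.0], [-0.0, -0.0, -1.0]]
force: [-0.8, -0.4, 0.1]
opening: 0.01
grasp_force: 0.6
```

```bash
python3 st.py -3 30 40
python3 - <<'E'
from st import *
im,d=bot.capture("top"); cv2.imwrite("pics/top3.png",cv2.resize(im[140:290,160:380,::-1],None,fx=3,fy=3))
E
```

```text
t 8.47 stay mm [-6.5 26.9 39.4] yaw rel -0.04 tz [-0.  0. -1.] F [-0.8 -0.4  0.1] open 0.01
tool shift mm [ 3.5 -3.1 -0.6]
```

{"method": "move_arm", "body": {"increments": [{"xyz": [2, 0, 0], "roll": 0, "grip": 0}, {"xyz": [0, 0, 0], "roll": 0, "grip": 0}]}}

```text
time_s: 8.68
position: [0.5851, 0.0475, 0.0393]
tcp_rot: [[1.0, 0.025, -0.004], [0.025, -1.0, 0.001], [-0.004, -0.001, -1.0]]
force: [-4.7, 0.9, 1.6]
opening: 0.008
grasp_force: 2.1
```

{"method": "move_arm", "body": {"increments": [{"xyz": [2, 0, 0], "roll": 0, "grip": 0}, {"xyz": [0, 0, 0], "roll": 0, "grip": 0}]}}

```text
time_s: 8.85
position: [0.5853, 0.0475, 0.0392]
tcp_rot: [[1.0, 0.025, -0.008], [0.025, -1.0, 0.0], [-0.008, -0.001, -1.0]]
force: [-6.7, -0.2, 4.5]
opening: 0.01
grasp_force: 3.3
```

{"method": "move_arm", "body": {"increments": [{"xyz": [2, 0, 0], "roll": 0, "grip": 0}, {"xyz": [0, 0, 0], "roll": 0, "grip": 0}, {"xyz": [0, 0, 0], "roll": 0, "grip": 0}]}}

```text
time_s: 9.1
position: [0.5855, 0.0477, 0.0391]
tcp_rot: [[1.0, 0.025, -0.011], [0.025, -1.0, 0.001], [-0.011, -0.001, -1.0]]
force: [-9.5, -0.9, 5.8]
opening: 0.003
grasp_force: 4.3
```

{"method": "move_arm", "body": {"increments": [{"xyz": [-8, 0, 0], "roll": 0, "grip": 0}, {"xyz": [-8, 0, 0], "roll": 0, "grip": 0}, {"xyz": [-4, 0, -35], "roll": 0, "grip": 0}, {"xyz": [-30, 0, -28], "roll": 0, "grip": 0}, {"xyz": [-40, 0, 0], "roll": 0, "grip": 0}]}}

```text
time_s: 9.52
position: [0.5091, 0.0438, 0.1073]
tcp_rot: [[0.999, 0.025, 0.02], [0.025, -1.0, -0.003], [0.02, 0.003, -1.0]]
force: [0.4, -0.2, -0.6]
opening: 0.004
grasp_force: 0.0
```

{"method": "move_arm", "body": {"increments": [{"xyz": [-40, 0, -10], "roll": 0, "grip": 0}, {"xyz": [-20, 0, -10], "roll": 0, "grip": 0}, {"xyz": [0, 0, 0], "roll": 0, "grip": 0}]}}

```text
time_s: 9.77
position: [0.4358, 0.0442, 0.1238]
tcp_rot: [[1.0, 0.025, -0.002], [0.025, -1.0, 0.0], [-0.002, -0.0, -1.0]]
force: [-0.5, 0.9, 0.9]
opening: 0.003
grasp_force: 0.0
```

Run:
```python
from st import *
st()
for c in("top","scene"):
    im,d=bot.capture(c); P=cloud(c,d); hsv=cv2.cvtColor(im,cv2.COLOR_RGB2HSV); z=P[...,2]
    cv2.imwrite(f"pics/{c}4.png",cv2.resize(im[140:330,160:410,::-1],None,fx=3,fy=3))
    S=np.stack([(P[...,:2]-O)@X,(P[...,:2]-O)@Y],-1); r=np.hypot(S[...,0],S[...,1])
    m=(r<.045)&(r>.017)&(hsv[...,0]>10)&(hsv[...,0]<28)&(hsv[...,1]>140)&(z>.035)&(z<.062)
    a=[]
    for sg in(1,-1):
        s=S[m&(S[...,1]*sg>0)]; a.append(s.mean(0)); print(c,sg,len(s),s.mean(0)*1000)
    v=a[0]-a[1]; print(c,"angle from +y",np.degrees(np.arctan2(v[0],v[1])))
```

```text
t 9.77 stay mm [-155.6   27.5  123.8] yaw rel -0.03 tz [-0.002  0.    -1.   ] F [-0.5  0.9  0.9] open 0.0
top 1 58 [10.6618046  23.49244053]
top -1 65 [-13.5416497  -22.50698103]
top angle from +y 27.75193920411521
scene 1 113 [13.67751609 22.2686845 ]
scene -1 121 [-10.57818104 -23.3857703 ]
scene angle from +y 27.981204824633807
```

View pics/top4.png

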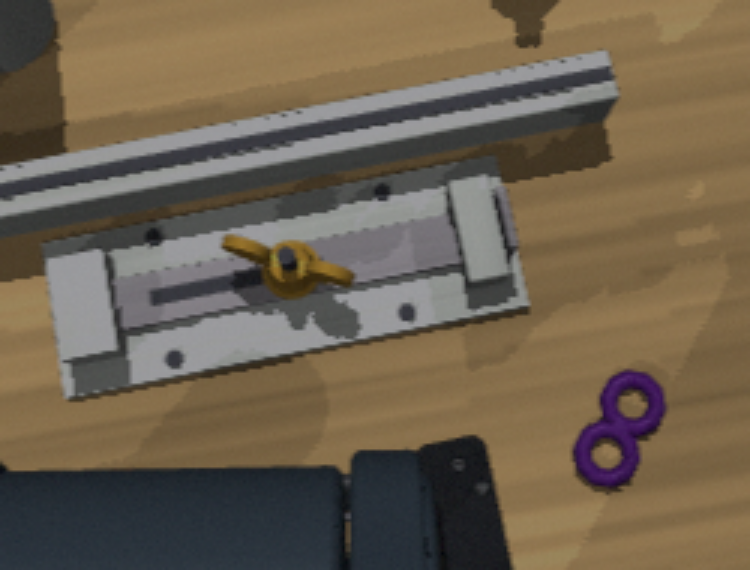

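The wings sit at 28° past +y, which matches 5.2 rad at the stop (wing ends at crop ~225,240 and ~350,275). The tab lies against the stop block (510,220), and the gripper is clear.

```bash
python3 -c "
from rig import bot; print(bot.hand_in())"
```

```text
the job is handed in; nothing more can be done
None
```

The bolt is pushed home against its stop and the wing nut is turned to its firm stop (measured at about 5.2 rad); the arm is clear and the job is handed in, but the hand-in call returned no verdict.

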